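# Lock the focus of a vision camera

### The arm

A 6-joint arm with a two-finger parallel gripper is mounted at the origin on the work surface. World frame = base frame: x ahead of the robot, y to its left, z up, the work surface at z = 0. Lengths are in mm, angles in degrees, forces in N, time in s.
With the tool pointing down it reaches from about 300 to 850 mm from the base axis. Payload 4.2 kg.
Tool frame: the origin (TCP) lies at the very end of the fingers, on their centre line; the grasp point (between the pads) lies 19 mm behind it; z points along the fingers, y is the line along which they close (so a half turn about z gives the same grasp; the last joint's range is limited). The gripper opens to 91 mm and grips with 3 to 60 N. Pads are 32 mm wide; open, the fingers measure 118 mm over their backs; the gripper's body (76 mm by 178 mm) begins 60 mm behind the grasp point.
Start: joints at [-77.349, 18.312, 89.639, -0, 72.044, -1.146], TCP at [137.128, -558.426, 213.976] pointing down, gripper open.
Joint ranges: [-177.97, 177.97], [-48.28, 115.42], [12.27, 149.76], [-77.06, 257.06], [2.81, 150.46], [-146.56, 146.56]. Speed limits (degrees/s): [147.25, 147.25, 180, 180, 180, 180].

### API

Orientations are given as [roll, pitch, yaw] about the fixed x, y, z axes, in that order (R = Rz(yaw) Ry(pitch) Rx(roll)).
In Python, from workcell import env, eyes gives the robot as it stands.
- The arm moves only by the tool send_rows, never from a script. Its argument "targets" is text: rows parted by semicolons, each of 7 numbers parted by spaces: the shift along the tool's x, y, z in m, then the turn, a rotation vector about the tool's x, y, z in degrees, then the opening in per cent of the stroke, from 0 (shut) to 100 (fully open). A call has 1 to 12 rows; each row is the pose to reach, as a shift and turn from the pose commanded when the call began, along the tool's axes at that moment; what a row does not reach only later rows make up. A row lasts 1/12 s, in which the tool goes at most 41.7 mm and 7.16 degrees, less where a joint would pass 70% of its speed; a pose out of reach is approached as far as the arm can. A call with a gripper value outside its range is refused whole. The fingers move at their own pace and stop on an object; "grip_force" is the grip in N (left out, the last holds). Time passes only in rows, so rows that repeat a pose let the fingers close. It gives the time, the measured TCP pose, the force, the opening and the grip force at its end, in the units of the state.
- env.state(): the state, without advancing time (a new reading comes with each control period).
- eyes.grab_frame(name): name is "scene" or "top" or "wrist"; returns a dict with "image" (400x640x3 uint8, blue, green, red), "fovy" (degrees; the focal length in pixels is half the picture's height over the tangent of half this angle, whatever the lens; pixels are square), "cx", "cy" (the principal point, pixels), "eye" and "attitude" of the camera in the world. Camera axes: x right, y up, looking along -z (the intrinsics and any distortion apply to the point x, -y, -z); pixel columns grow to the right and rows downward; lengths in mm; the calibration is good to about 2 mm. A picture is of the moment at which its call begins. There is no depth.
- env.job_done(): hands the job in; it is judged then, once.
The state is a dict: "time_s": time; "qpos": joint angles; "qvel": joint speeds; "effort": joint torques, N m; "ee_pos": TCP position; "ee_rot": TCP orientation; "force": force on the tool from outside, world axes, zero at the start; "torque": the same for the moment, N m; "gripper_width": finger opening in mm; "gripper_force": force on a finger pad.
Only numpy, scipy, OpenCV 4.12 (cv2) and the standard library are available. Lean on these libraries where they do the work, as an engineer would, in place of code of your own. Each camera call takes 0.05 s, during which the arm holds its last target. There are 200 camera calls.

### The job

Swing the lens barrel's focus arm round into line with the keeper fork and push the keeper fully home, so that its fork holds the arm and the barrel cannot turn. Then, with the keeper left in place, push the knurled lock ring's handle clockwise (seen from above) until the ring is tight. Leave the other things about the bench where they are.

Things in the scene. Friction and masses are not known exactly. Their poses are not given: they have to be found in the camera images.
- stand: White vision camera standing lens-up on an aluminium service stand fixed to the bench (foot plate 200 x 235 mm, 12 mm thick, with a 75 mm wide tongue under the keeper's grey guide column). Origin on the lens axis at bench height, z up. In its frame the guide column lies at +y (x -37 to 37 mm, y 100 to 210 mm, top of its side rails 120 mm high); the camera's box is 104 mm square up to 68 mm, the lens barrel 73 mm across up to 150 mm. It cannot move.
- focus_post (a point): Upright round steel post on the focus arm, 14 mm in diameter; this point is on its axis, 155 mm above the bench; the post rises from the arm's top at 129 mm to 165 mm. It lies 60 mm from the lens axis. The focus arm is a level aluminium bar fixed to the black lens barrel, 12 mm wide, 115 to 129 mm high, with a rounded end 104 mm from the lens axis. Pushing the post round with about 2 N turns the barrel; it stays where it is left.
- barrel (a joint): Angle of the lens barrel and its arm (rad), growing counter-clockwise seen from above. 0: the arm points along the stand's +y, straight into the keeper's fork; stops at -1.0 and 0.5. It starts at -0.9 to -0.45, so it has to be swung counter-clockwise. The barrel turns more easily than the ring turns on it: the ring rides round with the barrel, and while the barrel is not held, pushing the ring clockwise only turns the barrel with it, until the barrel's own stop.
- keeper_post (a point): Upright round steel post on the keeper, 14 mm in diameter; this point is on its axis, 155 mm above the bench; the post rises from 123 to 166 mm. The keeper is a steel slide on the guide column with a fork at the end that faces the barrel (see fork_mouth). It moves only along the stand's y; pushing the post towards the lens axis takes about 3 to 10 N. The post is 179 mm from the lens axis when the keeper is fully withdrawn and 122 mm when it is home.
- fork_mouth (a point): Point midway between the tips of the keeper's fork, 122 mm above the bench, 113 mm from the lens axis when fully withdrawn and 56 mm when home. The tines are 110 to 134 mm high with a 15 mm gap; their tips flare to a mouth 54 mm wide, which guides the arm's end in when it is up to about 0.15 rad out of line. If the keeper is pushed when the arm is further out, the fork passes beside the arm or jams on it.
- keeper (a joint): Travel of the keeper (m): 0 fully withdrawn, 0.057 fully home at its stop, with the arm's end between the tines. Starts at 0 to 0.006; stays where it is left.
- ring_post (a point): Upright round steel post at the end of the lock ring's radial handle, 14 mm in diameter; this point is on its axis, 128 mm above the bench; the post rises from the handle (98 mm high) to 138 mm. It lies 88 mm from the lens axis. The lock ring is the dark knurled ring, 92 mm across, 83 to 104 mm high, between the camera's steel neck and the lens barrel. With the barrel held, about 4 N on the post turns it.
- ring (a joint): Angle of the lock ring relative to the barrel (rad), growing clockwise seen from above (tightening). Starts at 0 to 0.35; tight against its stop at 1.6. With barrel at 0 and ring at 0 the handle points 20 degrees clockwise of the stand's +x; when tight it points 112 degrees clockwise of +x. It stays where it is left.
- driver: Bystander: screwdriver, 150 mm long, lying on the stand's foot plate on the side away from the keeper. Origin under its middle.
- cap: Bystander: black lens cap, 44 mm across, 14 mm high, on the foot plate. Origin at its underside.
- mouse: Bystander: computer mouse 110 x 60 x 34 mm on a blue mat. Origin at its underside.
- jar: Bystander: white jar, 64 mm across, 85 mm high. Origin at its underside.
- spare: Bystander: spare aluminium lens barrel, 68 mm across, 85 mm high, standing. Origin at its underside.
- cassette: Bystander: lead-frame cassette 160 x 62 x 62 mm. Origin at its underside.
- dish: Bystander: black open box 100 x 70 x 25 mm. Origin at its underside.

How it is judged:
By the outcome, as a careful person would: the job done as asked, in the order asked, and still so for the second after the job is handed in, with the robot touching nothing.
It also fails if it takes over 69 s, if anything falls off the work surface, if the arm or the gripper's body presses on something with over 40 N, if the wrist force passes 120 N, or if a joint passes its speed limit or range.

## Working session

There is one attempt and no reset: what is moved stays moved. The work goes in short steps, Python scripts to look and compute and a tool call to move; the robot and the scene stay as the last step left them, time stands still between calls to the robot, and variables do not carry over. Pictures are saved under pics/ and viewed, at most 10 in all, crops included, and the job is handed in when it is done.

Besides the shell and the picture viewer there is one more tool, called after ">>>" in YAML: its name, and indented under it one key for each argument. send_rows: Moves the arm, as the interface text tells. Its arguments: {"type":"object","properties":{"targets":{"type":"string"},"grip_force":{"type":"number"}},"required":["targets"]}

```bash
ls; mkdir -p pics
python3 - <<'E'
from workcell import env, eyes
import cv2
s=env.state(); print(s)
for n in ("scene","top"):
    f=eyes.grab_frame(n); cv2.imwrite(f"pics/{n}0.png",f["image"]); print(n,{k:v for k,v in f.items() if k!="image"})
E
```

```text
pics
{'time_s': 0.0, 'qpos': array([-7.73481755e+01,  1.83525212e+01,  8.97058041e+01,  3.75187570e-04,
        7.20426511e+01, -1.14659696e+00]), 'qvel': array([-0.02248359, -0.06905509, -0.11231832,  0.01176915,  0.137424  ,
        0.03952126]), 'effort': array([-7.94435527e-04, -4.12461555e+01, -2.31971920e+01,  7.26708351e-02,
        4.56746668e-02, -1.37706511e-04]), 'ee_pos': array([ 137.02945744, -557.92567835,  213.11552627]), 'ee_rot': array([-1.79899051e+02, -2.37722646e-03,  1.37983034e+01]), 'force': array([-0.03349383,  0.00884572,  0.43729575]), 'torque': array([ 0.03859952, -0.04324929, -0.01129028]), 'gripper_force': 0.0, 'gripper_width': 91.59358741322943}
scene {'fovy': 48.37588736203768, 'cx': 320.3252738404632, 'cy': 201.21251847703246, 'eye': array([1278.28481582, -928.54394105,  989.47796002]), 'attitude': array([53.73343605,  0.43401469, 38.76393073])}
top {'fovy': 55.105684482381, 'cx': 322.7338092185297, 'cy': 195.2380762324625, 'eye': array([ 415.69452833,    3.91093783, 1469.64032515]), 'attitude': array([  2.99763454,   0.516063  , -89.66502201])}
```

View pics/scene0.png

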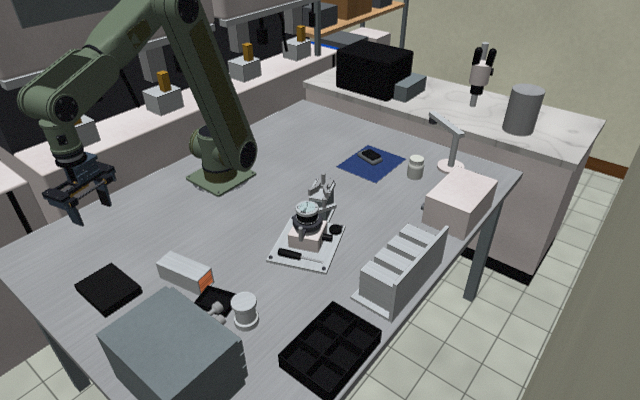

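View pics/top0.png

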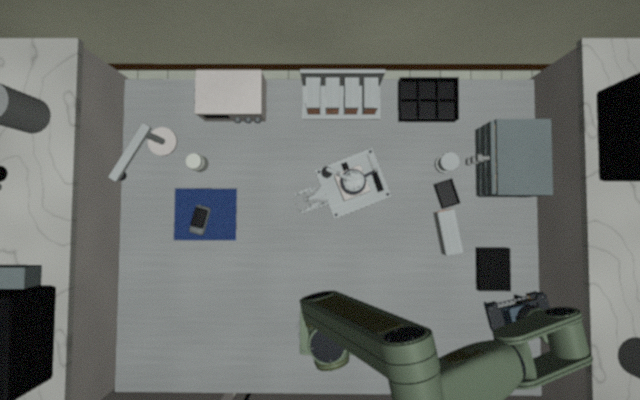

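Scene: stand near (305,235), keeper column to its upper right. Top: stand's lens at about (353,180), column to the left at (312,198), driver on the right (378,182). I'll zoom in on both.

```bash
cat > h.py <<'E'
import numpy as np, cv2
from scipy.spatial.transform import Rotation as R
from workcell import env, eyes
def cam(f):
    return R.from_euler('xyz',f['attitude'],degrees=True).as_matrix(), 200/np.tan(np.radians(f['fovy']/2))
def ray(f,u,v):
    A,k=cam(f); return A@np.array([(u-f['cx'])/k,-(v-f['cy'])/k,-1])
def onz(f,u,v,z):
    d=ray(f,u,v); e=np.array(f['eye']); return e+d*(z-e[2])/d[2]
def proj(f,p):
    A,k=cam(f); c=A.T@(np.array(p)-f['eye']); return np.array([f['cx']-k*c[0]/c[2], f['cy']+k*c[1]/c[2]])
E
python3 - <<'E'
from h import *
f=eyes.grab_frame('top'); g=eyes.grab_frame('scene')
a=cv2.resize(f['image'][135:235,280:413],(796,598),interpolation=cv2.INTER_CUBIC)
b=cv2.resize(g['image'][165:280,255:408],(796,598),interpolation=cv2.INTER_CUBIC)
cv2.imwrite('pics/t1.png',a); cv2.imwrite('pics/s1.png',b)
print(onz(f,353,180,150), onz(f,312,198,160))
w=eyes.grab_frame('wrist'); print({k:v for k,v in w.items() if k!="image"})
E
```

```text
[537.9680211 -87.976479  150.       ] [474.55002004  52.77236337 160.        ]
{'fovy': 59.524005553188374, 'cx': 325.4302483935787, 'cy': 205.21354989273362, 'eye': array([ 212.436155  , -539.98289838,  384.99049617]), 'attitude': array([-1.61889973e+01,  2.79193562e-02, -7.62799106e+01])}
```

View pics/t1.png

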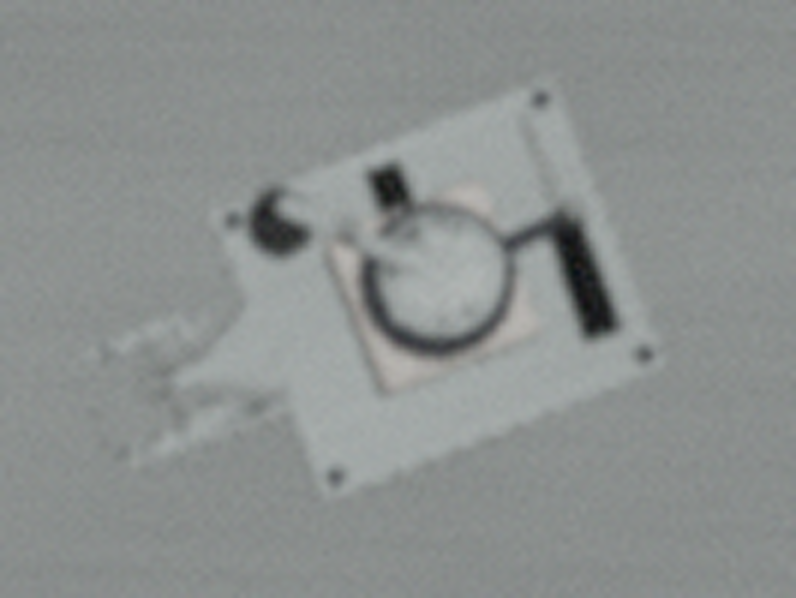

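View pics/s1.png

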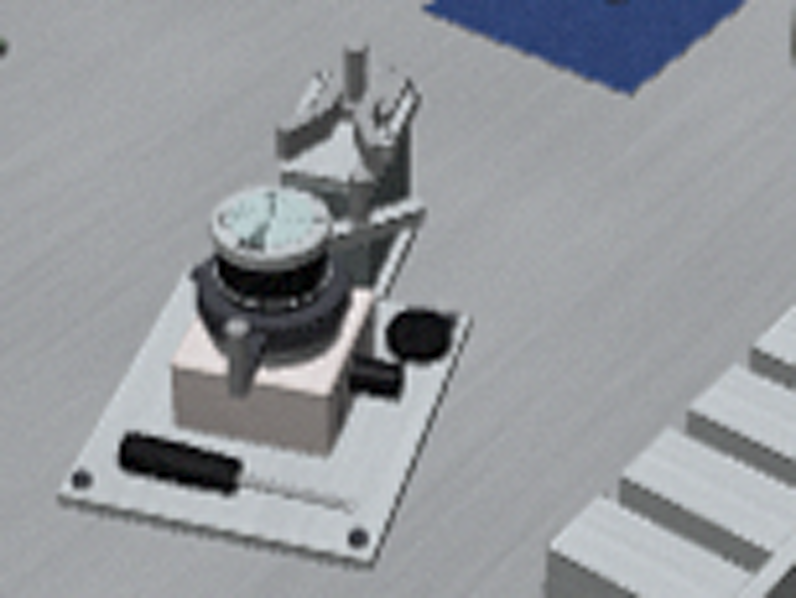

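Top crop: plate screws at (542,97),(235,219),(335,477),(644,355), barrel top centre (440,278), ring handle ending about (562,215), focus arm going up-left towards (280,195). Scene crop: keeper post top (356,50), ring post (235,328), focus arm end (422,210).

Run:
```python
from h import *
f=eyes.grab_frame('top'); g=eyes.grab_frame('scene')
T=lambda u,v:(280+u*133/796,135+v*100/598); S=lambda u,v:(255+u*153/796,165+v*115/598)
h=np.array([onz(f,*T(*p),12)[:2] for p in [(542,97),(235,219),(335,477),(644,355)]]); print(h,h.mean(0))
y=(h[1]-h[0]+h[2]-h[3]); print('sizes',np.linalg.norm(h[1]-h[0]),np.linalg.norm(h[2]-h[1]),'yaw of +y',np.degrees(np.arctan2(y[1],y[0])))
print('lens top',onz(f,*T(440,278),150),'scene lens',onz(g,*S(272,225),158), 'keeper top',onz(g,*S(356,50),166),'ring',onz(g,*S(237,325),138),'armend',onz(g,*S(422,210),129))
```

```text
[[ 661.59985389 -164.54586708]
 [ 582.22780692   31.26734894]
 [ 417.98151434  -33.2152884 ]
 [ 496.60289128 -229.16971322]] [539.60301661 -98.91587994]
sizes 211.2882803405882 176.45071590364168 yaw of +y 111.96340708059493
lens top [532.82251203 -89.77051773 150.        ] scene lens [ 555.16293653 -102.46282148  158.        ] keeper top [483.14367123  68.58577471 166.        ] ring [ 583.34823377 -167.93741948  138.        ] armend [593.11586298  -4.37187609 129.        ]
```

>>> send_rows:
  targets: "0.2 -0.2 -0.08 0 0 0 0;0.2 -0.2 -0.08 0 0 0 0;0.2 -0.2 -0.08 0 0 0 0;0.2 -0.2 -0.08 0 0 0 0;0.2 -0.2 -0.08 0 0 0 0;0.2 -0.2 -0.08 0 0 0 0;0.2 -0.2 -0.08 0 0 0 0;0.2 -0.2 -0.08 0 0 0 0"

```text
time_s: 1.02
ee_pos: [286.6, -312.2, 296.5]
ee_rot: [179.9, -0.3, 14.1]
force: [-0.4, -0.0, -0.1]
gripper_width: 40.5
gripper_force: 0.0
```

>>> send_rows:
  targets: "0.23 -0.2 0 0 0 -8.2 0;0.23 -0.2 0 0 0 -8.2 0;0.23 -0.2 0 0 0 -8.2 0;0.23 -0.2 0 0 0 -8.2 0;0.23 -0.2 0 0 0 -8.2 0;0.23 -0.2 0 0 0 -8.2 0;0.23 -0.2 0 0 0 -8.2 0;0.23 -0.2 0 0 0 -8.2 0;0.23 -0.2 0 0 0 -8.2 0;0.23 -0.2 0 0 0 -8.2 0"

```text
time_s: 1.85
ee_pos: [459.4, -67.5, 293.5]
ee_rot: [180.0, 0.1, 22.1]
force: [0.1, -0.5, -0.7]
gripper_width: 0.7
gripper_force: 0.0
```

Run:
```python
from h import *
f=eyes.grab_frame('wrist'); cv2.imwrite('pics/w1.png',f['image'])
s=env.state(); print(s['time_s'],s['ee_pos'],s['ee_rot'],s['qpos'],s['gripper_width'],f['eye'],f['attitude'])
```

```text
1.9 [458.95128319 -68.11950208 293.67348154] [1.79978314e+02 6.58404916e-02 2.20000554e+01] [-9.82424558e+00  5.66885539e+00  9.47040280e+01 -5.40200859e-02
  7.96716283e+01  5.81853925e+01] 0.2767095663677535 [531.37646916 -38.17124466 464.91128269] [-1.62760790e+01 -4.54015271e-02 -6.79841689e+01]
```

View pics/w1.png

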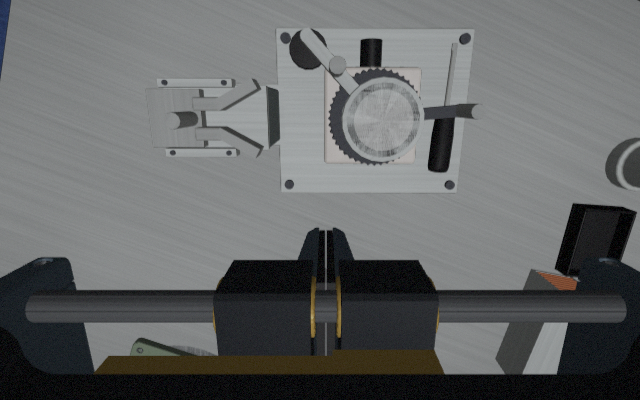

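Wrist view: lens top centre (385,119), focus post top (338,65), keeper post top about (172,120), ring post top about (477,111), plate screws (282,37),(465,38),(449,185),(289,184). It is unobstructed.

Run:
```python
from h import *
f=eyes.grab_frame('wrist')
im=f['image'][:220]; 
c=cv2.HoughCircles(cv2.medianBlur(cv2.cvtColor(im,cv2.COLOR_BGR2GRAY),5),cv2.HOUGH_GRADIENT,1,100,param1=120,param2=30,minRadius=30,maxRadius=48); print(c)
h=np.array([onz(f,*p,12)[:2] for p in [(282,37),(465,38),(449,185),(289,184)]]); print(h.mean(0),np.linalg.norm(h[0]-h[1]),np.linalg.norm(h[1]-h[2]))
d=h[0]-h[1]+h[3]-h[2]; psi=np.degrees(np.arctan2(d[1],d[0]))-90; print('yaw',psi)
O=onz(f,385,119,150)[:2]; print('O',O)
M=R.from_euler('z',psi,degrees=True).as_matrix()[:2,:2]
for n,p,z in [('focus',(338,65),165),('keeper',(172,120),166),('ring',(477,111),138),('platec',None,0)]:
    w=onz(f,*p,z)[:2] if p else h.mean(0); l=M.T@(w-O); print(n,w,'stand',l,np.linalg.norm(l),np.degrees(np.arctan2(l[1],l[0])))
```

```text
[[[382.5 117.5  36.6]]]
[539.13210189 -97.96106198] 216.7269697675644 178.39538926567838
yaw 21.596464495941532
O [538.20469246 -92.52804524]
focus [562.02374613 -37.5450726 ] stand [42.38436467 42.35611206] 59.92056906871947 44.98089749725141
keeper [470.98524942  74.14908026] stand [ -1.15220496 179.71752867] 179.72122213830173 90.36732964856344
ring [ 575.90848466 -168.75983894] stand [  6.99853455 -84.75778921] 85.04623634781198 -85.27973886989076
platec [539.13210189 -97.96106198] stand [-1.13741061 -5.39296359] 5.5116022349768645 -101.90951016332681
```

>>> send_rows:
  targets: "0.04 0.001 0.015 0 0 0 0;0.08 0.002 0.03 0 0 0 0;0.115 0.003 0.045 0 0 0 0;0.145 0.004 0.06 0 0 0 0;0.145 0.004 0.09 0 0 0 0;0.145 0.004 0.12 0 0 0 0;0.145 0.004 0.14 0 0 0 0;0.145 0.004 0.153 0 0 0 0;0.145 0.004 0.153 0 0 0 0;0.145 0.004 0.153 0 0 0 0"

```text
time_s: 2.78
ee_pos: [594.8, -18.4, 140.8]
ee_rot: [-180.0, 0.1, 21.9]
force: [-0.3, -0.7, -0.5]
gripper_width: 0.2
gripper_force: 0.0
```

```bash
cat >> h.py <<'E'
O=np.array([538.3,-92.5]); M=R.from_euler('z',21.7,degrees=True).as_matrix()[:2,:2]
def stand(w): return M.T@(np.array(w)[:2]-O)
def snap(cam_,name=None):
    f=eyes.grab_frame(cam_)
    if name: cv2.imwrite('pics/'+name+'.png',f['image'])
    s=env.state(); print(s['time_s'],'stand',stand(s['ee_pos']).round(1),'z',s['ee_pos'][2].round(1),s['ee_rot'].round(1),'F',s['force'].round(1)); return f
E
python3 -c "
from h import *
snap('wrist','w2')"
```

```text
2.8333 stand [80.7 47.9] z 141.9 [ 1.80e+02 -1.00e-01  2.19e+01] F [ 0.2 -0.3  0.2]
```

View pics/w2.png

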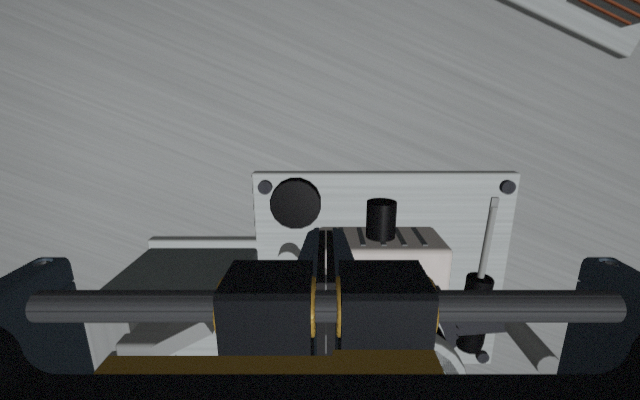

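The fingers stand just on the +x side of the focus arm (arm end seen at about (290,250)). Now I swing the post.

>>> send_rows:
  targets: "-0.008 0.001 0 0 0 0 0;-0.016 0 0 0 0 0 0;-0.022 -0.004 0 0 0 0 0;-0.028 -0.007 0 0 0 0 0;-0.035 -0.01 0 0 0 0 0;-0.042 -0.012 0 0 0 0 0;-0.047 -0.013 0 0 0 0 0;-0.052 -0.014 0 0 0 0 0;-0.055 -0.014 0 0 0 0 0;-0.058 -0.014 0 0 0 0 0;-0.058 -0.014 0 0 0 0 0"

```text
time_s: 3.75
ee_pos: [535.4, -25.9, 140.8]
ee_rot: [-180.0, 0.1, 22.0]
force: [1.8, -0.8, -0.5]
gripper_width: 0.3
gripper_force: 0.2
```

>>> send_rows:
  targets: "0.02 0 0 0 0 0 0;0.03 0 -0.04 0 0 0 0;0.01 0 -0.08 0 0 0 0;-0.03 0 -0.11 0 0 0 0;-0.07 0 -0.12 0 0 0 0;-0.1 0 -0.12 0 0 0 0;-0.1 0 -0.12 0 0 0 0"

```text
time_s: 4.33
ee_pos: [437.3, -64.7, 261.9]
ee_rot: [180.0, 0.3, 21.9]
force: [-0.4, -0.1, 0.2]
gripper_width: 0.2
gripper_force: 0.0
```

```bash
python3 -c "
from h import *
snap('wrist','w3')"
```

```text
4.3833 stand [-80.5  62.7] z 261.5 [1.80e+02 1.00e-01 2.19e+01] F [1.1 0.6 0.8]
```

View pics/w3.png

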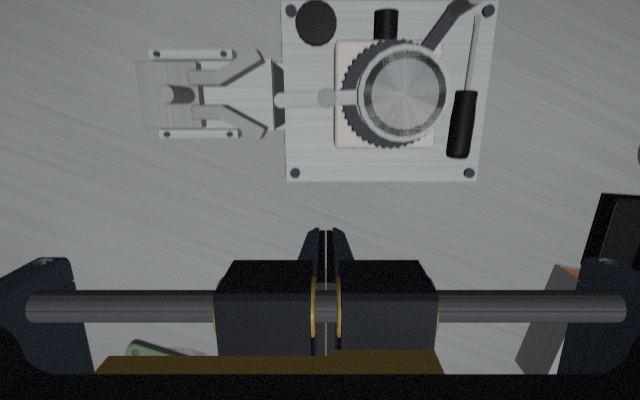

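Wrist view: focus post top at (326,98), arm end (280,100) pointing into the fork whose tips are at (258,52) and (265,132); keeper post top (168,94). Quick angle check, and the keeper push.

```bash
python3 -c "
from h import *
f=snap('wrist')
for p,z in [((326,98),165),((280,100),129),((168,94),166),((470,2),138),((405,95),150)]:
    l=stand(onz(f,*p,z)); print(l.round(1),np.degrees(np.arctan2(l[1],l[0])).round(1))"
```

```text
4.4333 stand [-78.6  62.4] z 261.1 [180.    0.   21.9] F [0.2 0.4 0.1]
[ 0.9 62.3] 89.2
[ -0.3 100.5] 90.2
[  3.4 177.2] 88.9
[ 70.3 -45.7] -33.0
[3.4 1.3] 21.7
```

>>> send_rows:
  targets: "0.02 -0.035 0 0 0 0 0;0.04 -0.07 0 0 0 0 0;0.06 -0.105 0 0 0 0 0;0.079 -0.14 0 0 0 0 0;0.079 -0.152 0.03 0 0 0 0;0.079 -0.152 0.065 0 0 0 0;0.079 -0.152 0.095 0 0 0 0;0.079 -0.152 0.117 0 0 0 0;0.079 -0.152 0.117 0 0 0 0;0.079 -0.152 0.117 0 0 0 0"

```text
time_s: 5.27
ee_pos: [459.7, 107.9, 142.6]
ee_rot: [-180.0, 0.2, 22.0]
force: [0.5, -0.2, 0.7]
gripper_width: 0.7
gripper_force: 0.0
```

```bash
python3 -c "
from h import *
snap('top')"
```

```text
5.3167 stand [  2.2 214.9] z 144.1 [180.   0.  22.] F [-0.1  0.1  0.1]
```

>>> send_rows:
  targets: "-0.001 0.008 0 0 0 0 0;-0.001 0.014 0 0 0 0 0;-0.001 0.02 0 0 0 0 0;-0.001 0.025 0 0 0 0 0;-0.001 0.03 0 0 0 0 0;-0.001 0.035 0 0 0 0 0;-0.001 0.04 0 0 0 0 0;-0.001 0.045 0 0 0 0 0;-0.001 0.05 0 0 0 0 0;-0.001 0.055 0 0 0 0 0;-0.001 0.055 0 0 0 0 0"

```text
time_s: 6.23
ee_pos: [479.7, 55.0, 143.7]
ee_rot: [179.9, 0.0, 22.0]
force: [0.4, 0.5, 0.4]
gripper_width: 0.3
gripper_force: 0.2
```

>>> send_rows:
  targets: "0 0.003 0 0 0 0 0;0 0.006 0 0 0 0 0;0 0.009 0 0 0 0 0;0 0.012 0 0 0 0 0;0 0.012 0 0 0 0 0"

```text
time_s: 6.65
ee_pos: [483.8, 44.7, 143.7]
ee_rot: [-180.0, 0.1, 22.0]
force: [-1.7, 3.0, 0.6]
gripper_width: 0.4
gripper_force: 1.4
```

```bash
python3 -c "
from h import *
snap('top')"
```

```text
6.7 stand [1.000e-01 1.477e+02] z 143.7 [180.   0.  22.] F [-0.5  2.6  0.7]
```

>>> send_rows:
  targets: "0 0.002 0 0 0 0 0;0 0.004 0 0 0 0 0;0 0.004 0 0 0 0 0"

```text
time_s: 6.95
ee_pos: [485.3, 41.0, 143.7]
ee_rot: [180.0, 0.0, 22.0]
force: [-1.2, 3.0, 0.5]
gripper_width: 0.5
gripper_force: 1.4
```

>>> send_rows:
  targets: "0 0.002 0 0 0 0 0;0 0.004 0 0 0 0 0;0 0.004 0 0 0 0 0"

```text
time_s: 7.2
ee_pos: [486.0, 39.3, 143.7]
ee_rot: [-179.7, 0.0, 21.9]
force: [-2.6, 9.8, 1.9]
gripper_width: 0.4
gripper_force: 5.2
```

>>> send_rows:
  targets: "0 0.002 0 0 0 0 0;0 0.002 0 0 0 0 0"

```text
time_s: 7.37
ee_pos: [486.0, 39.2, 143.8]
ee_rot: [-179.5, 0.0, 21.9]
force: [-5.6, 15.6, 2.7]
gripper_width: 0.6
gripper_force: 8.1
```

>>> send_rows:
  targets: "0 -0.02 0 0 0 0 0;0 -0.03 -0.03 0 0 0 0;-0.04 -0.03 -0.07 0 0 0 0;-0.08 -0.01 -0.1 0 0 0 0;-0.08 0.025 -0.12 0 0 0 0;-0.08 0.06 -0.12 0 0 0 0;-0.08 0.09 -0.12 0 0 0 0;-0.08 0.09 -0.12 0 0 0 0;-0.08 0.09 -0.12 0 0 0 0"

```text
time_s: 8.12
ee_pos: [447.6, -80.0, 264.0]
ee_rot: [179.9, 0.0, 21.8]
force: [-0.4, 0.6, -0.1]
gripper_width: 0.2
gripper_force: 0.0
```

```bash
python3 -c "
from h import *
snap('wrist','w4')"
```

```text
8.1667 stand [-79.7  46.6] z 263.6 [1.80e+02 1.00e-01 2.19e+01] F [0.3 0.4 1. ]
```

View pics/w4.png

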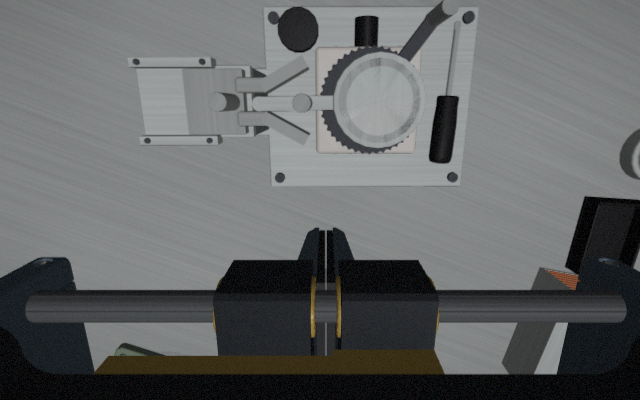

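The arm sits in the closed-up fork (keeper post (222,102), tines either side of the focus post at (303,102)), and the push ended on a stop with about 16 N. The ring post top is at (450,8). I'll go to its counter-clockwise side.

>>> send_rows:
  targets: "0.035 0.018 0 0 0 0 0;0.07 0.035 0 0 0 0 0;0.105 0.053 0 0 0 0 0;0.14 0.07 0 0 0 0 0;0.17 0.087 0 0 0 0 0;0.195 0.097 0.02 0 0 0 0;0.195 0.097 0.055 0 0 0 0;0.195 0.097 0.09 0 0 0 0;0.195 0.097 0.12 0 0 0 0;0.195 0.097 0.145 0 0 0 0;0.195 0.097 0.156 0 0 0 0;0.195 0.097 0.156 0 0 0 0"

```text
time_s: 9.17
ee_pos: [662.2, -93.0, 104.5]
ee_rot: [-179.8, 0.4, 22.1]
force: [0.5, -0.2, -0.3]
gripper_width: 0.2
gripper_force: 0.0
```

```bash
python3 -c "
from h import *
snap('top')"
```

```text
9.2167 stand [116.3 -47.4] z 107.0 [-1.799e+02  1.000e-01  2.210e+01] F [-0.8  0.5  0.2]
```

>>> send_rows:
  targets: "-0.012 0.003 0 0 0 0 0;-0.021 0.006 0 0 0 0 0;-0.026 0.009 0 0 0 0 0;-0.032 0.015 0 0 0 0 0;-0.038 0.02 0 0 0 0 0;-0.044 0.025 0 0 0 0 0;-0.051 0.029 0 0 0 0 0;-0.058 0.033 0 0 0 0 0;-0.065 0.036 0 0 0 0 0;-0.072 0.038 0 0 0 0 0;-0.079 0.039 0 0 0 0 0;-0.085 0.04 0 0 0 0 0"

```text
time_s: 10.22
ee_pos: [603.3, -165.5, 110.9]
ee_rot: [179.6, -0.5, 21.9]
force: [5.3, 0.0, 0.4]
gripper_width: 0.3
gripper_force: 2.4
```

>>> send_rows:
  targets: "-0.006 0 0 0 0 0 0;-0.012 0 0 0 0 0 0;-0.018 -0.001 0 0 0 0 0;-0.023 -0.001 0 0 0 0 0;-0.027 -0.002 0 0 0 0 0;-0.031 -0.003 0 0 0 0 0;-0.034 -0.004 0 0 0 0 0;-0.034 -0.004 0 0 0 0 0"

```text
time_s: 10.88
ee_pos: [567.0, -172.6, 108.4]
ee_rot: [180.0, -0.0, 22.0]
force: [2.4, -0.1, 1.1]
gripper_width: 0.8
gripper_force: 1.2
```

```bash
python3 -c "
from h import *
snap('top')"
```

```text
10.9333 stand [ -2.9 -84.8] z 108.1 [-180.    0.   22.] F [2.3 0.8 1.7]
```

Now in small steps to the stop (expected near x = -10).

>>> send_rows:
  targets: "-0.003 -0.001 0 0 0 0 0;-0.005 -0.001 0 0 0 0 0;-0.005 -0.001 0 0 0 0 0"

```text
time_s: 11.18
ee_pos: [562.2, -172.9, 107.9]
ee_rot: [-179.9, 0.0, 22.0]
force: [3.0, 1.8, 3.0]
gripper_width: 0.6
gripper_force: 1.8
```

>>> send_rows:
  targets: "-0.002 -0.001 0 0 0 0 0;-0.004 -0.001 0 0 0 0 0;-0.004 -0.001 0 0 0 0 0"

```text
time_s: 11.43
ee_pos: [561.3, -173.0, 108.1]
ee_rot: [179.9, -0.4, 21.9]
force: [10.3, 4.4, -0.7]
gripper_width: 0.2
gripper_force: 5.6
```

>>> send_rows:
  targets: "-0.002 0 0 0 0 0 0;-0.003 0 0 0 0 0 0;-0.003 0 0 0 0 0 0"

```text
time_s: 11.68
ee_pos: [561.0, -173.2, 108.2]
ee_rot: [179.9, -0.7, 21.9]
force: [15.7, 8.2, -4.3]
gripper_width: 0.5
gripper_force: 8.8
```

>>> send_rows:
  targets: "0.025 0 0 0 0 0 0;0.035 0 -0.03 0 0 0 0;0.035 0 -0.07 0 0 0 0;0 0 -0.11 0 0 0 0;-0.035 -0.03 -0.14 0 0 0 0;-0.07 -0.06 -0.155 0 0 0 0;-0.07 -0.09 -0.155 0 0 0 0;-0.07 -0.12 -0.155 0 0 0 0;-0.07 -0.13 -0.155 0 0 0 0;-0.07 -0.13 -0.155 0 0 0 0"

```text
time_s: 12.52
ee_pos: [439.2, -79.3, 262.6]
ee_rot: [-179.9, 0.2, 22.1]
force: [-1.0, 0.3, -0.2]
gripper_width: 0.3
gripper_force: 0.0
```

```bash
python3 -c "
from h import *
f=snap('wrist','w5')"
```

```text
12.5667 stand [-86.3  47.3] z 262.5 [-180.     0.2   22.1] F [ 0.2 -0.1 -0.6]
```

View pics/w5.png

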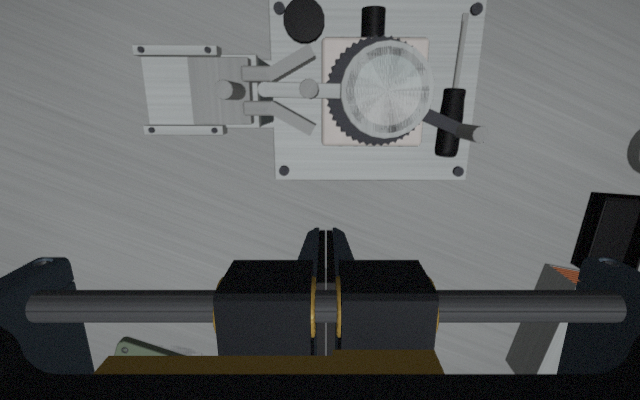

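The handle now points to (477,132), the arm is still in the fork and the driver and cap look undisturbed. Numeric check of both before handing in.

```bash
python3 -c "
from h import *
f=snap('wrist')
c=stand(onz(f,387,90,150)); print('lens',c.round(1))
for n,p,z in [('ring',(477,132),138),('keeper',(224,90),166),('focus',(309,90),165)]:
    l=stand(onz(f,*p,z))-c; print(n,l.round(1),np.hypot(*l).round(1),np.degrees(np.arctan2(l[1],l[0])).round(1))"
```

```text
12.6167 stand [-85.7  46.3] z 262.3 [1.80e+02 1.00e-01 2.21e+01] F [-0.2 -0.9  0.1]
lens [1.3 0.3]
ring [-32.3 -78.6] 85.0 -112.3
keeper [ -1.2 121.3] 121.3 90.6
focus [-0.8 59.5] 59.5 90.8
```

Ring at -112.3° (tight), keeper post at 121 mm (home), arm at 90.8° (in line).

```bash
python3 -c "
from workcell import env
print(env.job_done())"
```

```text
the job is handed in; nothing more can be done
None
```

The job is handed in: the focus arm is in line and held in the fully home keeper fork, the lock ring is turned clockwise tight against its stop, and nothing else was touched, with about 13 s of the 69 s used.

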